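# Sort stripped engine parts with their like

### The job

Sort the engine parts lying on the bench in front of the dishes: put each of the two valve springs, the spark plug and the ball bearing into the clear round lid that already holds a part of the same kind. Stand the springs upright and lay the plug and the bearing flat on the floor of their dish, well inside the rim and not on top of anything, and leave the parts that are already in the dishes where they are.

Things in the scene. Friction and masses are not known exactly. Their poses are not given: they have to be found in the camera images.
- spring_dish: clear (greyish) round plastic bucket lid used as a parts dish, fixed to the bench, 170 mm across, its floor 3 mm and the top of its rim 12 mm above the bench, rim 3 to 4 mm thick (the flat inside is clear to a radius of 65 mm); origin at its centre on the underside, 1 mm above the bench, z up. The three lids are alike and are told apart only by the part that already lies in them: this one holds a standing valve spring.
- plug_dish: clear (greyish) round plastic bucket lid used as a parts dish, fixed to the bench, 170 mm across, its floor 3 mm and the top of its rim 12 mm above the bench, rim 3 to 4 mm thick (the flat inside is clear to a radius of 65 mm); origin at its centre on the underside, 1 mm above the bench, z up. The three lids are alike and are told apart only by the part that already lies in them: this one holds a spark plug.
- bearing_dish: clear (greyish) round plastic bucket lid used as a parts dish, fixed to the bench, 170 mm across, its floor 3 mm and the top of its rim 12 mm above the bench, rim 3 to 4 mm thick (the flat inside is clear to a radius of 65 mm); origin at its centre on the underside, 1 mm above the bench, z up. The three lids are alike and are told apart only by the part that already lies in them: this one holds a ball bearing.
- first_spring: grey steel valve spring (coil) standing on end, 24 mm diameter, 41 mm tall; origin at the centre of its underside, z up along its axis; about 45 g. This is the one that already lies in the spring dish, about 42 mm from the dish's centre; it is loose and must stay where it is.
- first_plug: spark plug lying on its side, 70 mm long, steel hexagon 20 mm wide and 18 mm high, white insulator; origin under its middle on the underside, y along its length, the hexagon is centred 2.5 mm towards +y from the origin; about 50 g; it lies roughly square to the line from the dish's centre to it. This is the one that already lies in the plug dish, about 42 mm from the dish's centre; it is loose and must stay where it is.
- first_bearing: ball bearing, a flat steel ring lying flat, 47 mm outside diameter, 14 mm high; origin at the centre of its underside, z up; about 110 g. This is the one that already lies in the bearing dish, about 42 mm from the dish's centre; it is loose and must stay where it is.
- spring_a: grey steel valve spring (coil) standing on end, 24 mm diameter, 41 mm tall; origin at the centre of its underside, z up along its axis; about 45 g. Stands loose on the bench between robot and dishes, to be sorted.
- spring_b: grey steel valve spring (coil) standing on end, 24 mm diameter, 41 mm tall; origin at the centre of its underside, z up along its axis; about 45 g. Alike to spring_a, also on the bench, to be sorted.
- loose_plug: spark plug lying on its side, 70 mm long, steel hexagon 20 mm wide and 18 mm high, white insulator; origin under its middle on the underside, y along its length, the hexagon is centred 2.5 mm towards +y from the origin; about 50 g; on the bench, to be sorted, turned any way.
- loose_bearing: ball bearing, a flat steel ring lying flat, 47 mm outside diameter, 14 mm high; origin at the centre of its underside, z up; about 110 g. On the bench, to be sorted.

How it is judged:
At the end, for the whole second after the job is handed in: Centre of each spring within 64 mm, plug 62 mm, bearing 58 mm of its dish's centre; springs upright and bearing flat within 0.12 rad, plug level within 0.2 rad; all on the dish floor and at rest; parts first in the dishes likewise and within 20 mm of where they started (horizontal distance between each of spring_a, spring_b, first_spring and spring_dish below 0.064 m and linear speed of each of spring_a, spring_b, loose_plug, loose_bearing, first_spring, first_plug, first_bearing below 0.02 m/s and angular speed of each of spring_a, spring_b, loose_plug, loose_bearing, first_spring, first_plug, first_bearing below 0.2 rad/s and angle between each of spring_a, spring_b, loose_bearing, first_spring, first_bearing's own z axis and vertical below 0.12 rad and height (world z) of each of spring_a, spring_b, loose_bearing, first_spring, first_bearing below 0.009 m and horizontal distance between each of loose_plug, first_plug and plug_dish below 0.062 m and angle between loose_plug's own y axis and vertical between 1.37 and 1.77 rad and height (world z) of each of loose_plug, first_plug below 0.025 m and horizontal distance between each of loose_bearing, first_bearing and bearing_dish below 0.058 m and distance of each of first_spring, first_plug, first_bearing from where it was at the start of the episode below 0.02 m and angle between first_plug's own y axis and vertical between 1.37 and 1.77 rad); the robot touches nothing.
It fails at once if a part that already lay in a dish was shifted by more than 40 mm (distance of any of first_spring, first_plug, first_bearing from where it was at the start of the episode above 0.04 m).
It also fails if it takes over 104 s, if anything falls off the work surface, if the arm or the gripper's body presses on something with over 40 N, if the wrist force passes 120 N, or if a joint passes its speed limit or range.

### The arm

A 6-joint arm with a two-finger parallel gripper is mounted at the origin on a cart in front of the work surface, level with it; the furniture and walls round the work are solid. World frame = base frame: x ahead of the robot, y to its left, z up, the work surface at z = 0. Lengths are in m, angles in rad, forces in N, time in s.
With the tool pointing down it reaches from about 0.35 to 0.85 m from the base axis. Payload 8.1 kg.
Tool frame: the origin (TCP) lies at the very end of the fingers, on their centre line; the grasp point (between the pads) lies 19 mm behind it; z points along the fingers, y is the line along which they close (so a half turn about z gives the same grasp; the last joint's range is limited). The gripper opens to 93 mm and grips with 3 to 60 N. Pads are 15 mm wide; open, the fingers measure 128 mm over their backs; the gripper's body (75 mm by 188 mm) begins 65 mm behind the grasp point.
Start: joints at [1.121, 0.13, 1.488, -0, 1.523, -0.085], TCP at [0.214, 0.561, 0.188] pointing down, gripper open.
Joint ranges: [-2.96, 2.96], [-0.89, 2.26], [0.02, 2.5], [-1.34, 4.48], [0, 2.73], [-2.66, 2.66]. Speed limits (rad/s): [2.39, 2.39, 2.79, 3.14, 3.14, 3.14].

### API

Orientations are given as a unit quaternion [x, y, z, w].
In Python, from workcell import manip, optics, ticket gives the robot as it stands. The module is installed in compiled form; this text tells all that it offers.
- The arm moves only by the tool send_rows, never from a script. Its arguments are lists of equal length, an entry for each row: "offset": the shift along the tool's x, y, z in mm, a list of three; "turn": the turn about the tool's z in degrees; "claw": the opening, from -1 (shut) to 1 (fully open). A call has 1 to 8 rows; each row shifts and turns the commanded pose from where the row before left it, along the tool's axes as they then stand; what a row does not reach is not made up. A row lasts 1/10 s, in which the tool goes at most 50 mm and 8.59 degrees, less where a joint would pass 70% of its speed; a pose out of reach is approached as far as the arm can. A call is refused whole if a number of a shift passes 50 or a number of a turn 8.59, either way. A call with a gripper value outside its range is refused whole. The fingers move at their own pace and stop on an object; the grip force is fixed at half the most. Time passes only in rows, so rows that do not move let the fingers close. It gives the time, the measured TCP pose, the force, the opening and the grip force at its end, in the units of the state.
- manip.state(): the state, without advancing time (a new reading comes with each control period).
- optics.get_image(name): name is "scene" or "top"; returns the picture (400x640x3 uint8, red, green, blue); there is no depth.
- optics.camera_model(name): a dict with "fx", "fy", "cx", "cy" (pixels), "extrinsics" (4x4, takes a point from camera to world coordinates). Camera axes: x right, y up, looking along -z (the intrinsics and any distortion apply to the point x, -y, -z); pixel columns grow to the right and rows downward; lengths in m; the calibration is good to about 2 mm. A picture is of the moment at which its call begins. camera_model takes no time and is no camera call.
- ticket.hand_in(): hands the job in; it is judged then, once.
The state is a dict: "t": time; "q": joint angles; "dq": joint speeds; "effort": joint torques, N m; "position": TCP position; "orientation": TCP orientation; "force": force on the tool from outside, world axes, zero at the start; "wrist_torque": the same for the moment, N m; "gripper_width": opening from 0.0 (shut) to 1.0 (fully open); "grasp_force": force on a finger pad.
Only numpy, scipy, OpenCV 4.12 (cv2) and the standard library are available. Lean on these libraries where they do the work, as an engineer would, in place of code of your own. Each camera call takes 0.05 s, during which the arm holds its last target. There are 200 camera calls.

## Working session

There is one attempt and no reset: what is moved stays moved. The work goes in short steps, Python scripts to look and compute and a tool call to move; the robot and the scene stay as the last step left them, time stands still between calls to the robot, and variables do not carry over. Pictures are saved under pics/ and viewed, at most 14 in all, crops included, and the job is handed in when it is done.

Besides the shell and the picture viewer there is one more tool, called after "Call:" as a command line: name --pt "numbers of a row" for each row, then --argument value for the rest. send_rows: Moves the arm, as the interface text tells. Its arguments: {"type":"object","properties":{"offset":{"type":"array","items":{"type":"array","items":{"type":"number"}}},"turn":{"type":"array","items":{"type":"number"}},"claw":{"type":"array","items":{"type":"number"}}},"required":["offset","turn","claw"]}

```bash
mkdir -p pics
python3 - <<'E'
from workcell import manip, optics, ticket
import cv2
for n in("top","scene"):
    cv2.imwrite(f"pics/{n}0.png",optics.get_image(n)[:,:,::-1])
    m=optics.camera_model(n);print(n,{k:(v if k!='extrinsics' else [[round(float(x),4) for x in r] for r in v]) for k,v in m.items()})
print(manip.state())
E
```

```text
top {'fx': 431.11729091504213, 'fy': 431.11729091504213, 'cx': 320.3731868124108, 'cy': 205.41460512779685, 'extrinsics': [[-0.0115, 0.9807, -0.1953, 0.2538], [-0.9999, -0.0127, -0.0047, 0.0037], [-0.0071, 0.1952, 0.9807, 1.2892], [0.0, 0.0, 0.0, 1.0]]}
scene {'fx': 369.04442247622114, 'fy': 369.04442247622114, 'cx': 324.9893249241586, 'cy': 192.87366787561828, 'extrinsics': [[0.5832, 0.5591, -0.5892, -0.0339], [-0.8123, 0.3948, -0.4294, -0.3965], [-0.0075, 0.729, 0.6844, 0.665], [0.0, 0.0, 0.0, 1.0]]}
{'t': 0.1, 'q': array([ 1.12057259e+00,  1.31081289e-01,  1.48915171e+00,  2.95428067e-05,
        1.52301327e+00, -8.54022444e-02]), 'dq': array([ 0.00018482, -0.00014797, -0.00189204,  0.0011397 , -0.00018178,
        0.00013368]), 'effort': array([ 1.98047259e-03, -5.61340785e+01, -4.93095410e+01,  7.71925575e-02,
        2.92622525e-02, -1.01314536e-04]), 'position': array([0.21379418, 0.56001854, 0.18710525]), 'orientation': array([ 1.81401490e-01,  9.83408773e-01, -7.93428371e-04, -2.33020084e-04]), 'force': array([-0.49424707, -0.02217035,  0.1085837 ]), 'wrist_torque': array([ 0.02668257, -0.01734216,  0.02224651]), 'grasp_force': 0.0, 'gripper_width': 0.9983681478225243}
```

View pics/top0.png

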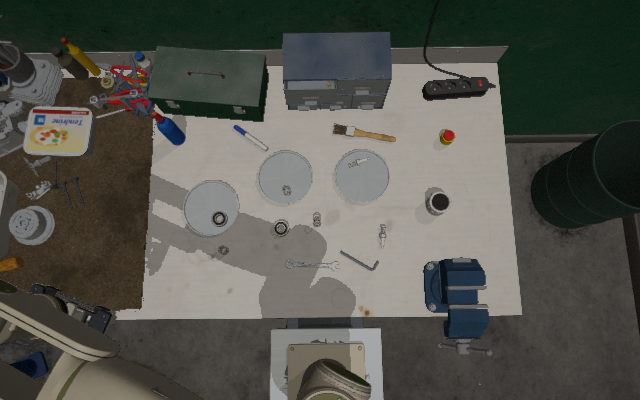

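View pics/scene0.png

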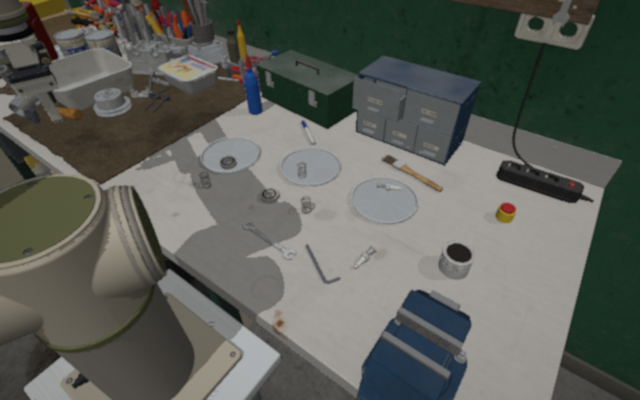

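The top view shows the bearing dish at about (212,208), the spring dish at (285,177) and the plug dish at (362,176). The loose parts are springs at (223,250) and (317,219), the bearing at (281,228) and the plug at (382,235). I'll enlarge that area.

Run:
```python
import cv2
a=cv2.imread("pics/top0.png")
cv2.imwrite("pics/c1.png",cv2.resize(a[145:265,180:300],None,fx=5,fy=5,interpolation=cv2.INTER_CUBIC))
cv2.imwrite("pics/c2.png",cv2.resize(a[145:265,280:400],None,fx=5,fy=5,interpolation=cv2.INTER_CUBIC))
```

```text
(no output)
```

View pics/c1.png

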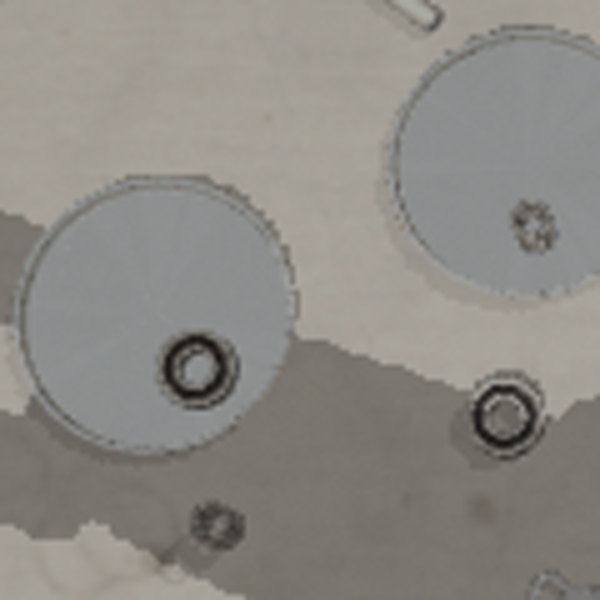

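View pics/c2.png

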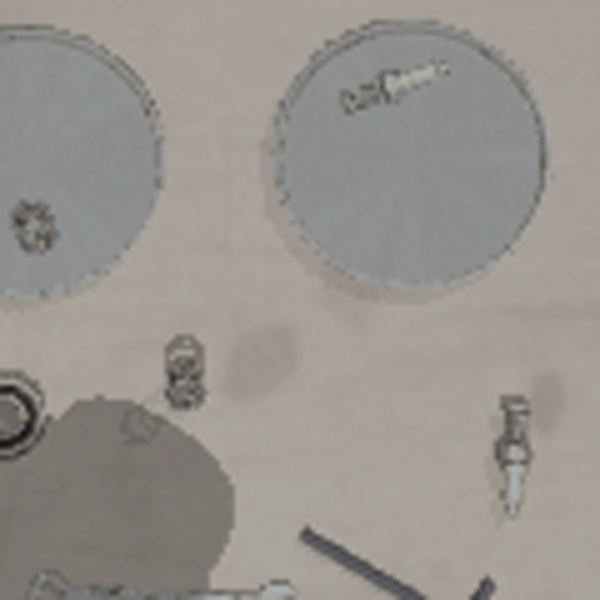

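Both crops are readable. Spring b, at crop2 (185,374), looks elongated, so I'll check it in the scene view.

Run:
```python
import cv2
a=cv2.imread("pics/scene0.png")
cv2.imwrite("pics/c3.png",cv2.resize(a[140:280,190:390],None,fx=4,fy=4,interpolation=cv2.INTER_CUBIC))
open("h.py","w").write('''
import numpy as np
from workcell import manip, optics, ticket
def ray(n,u,v,z):
    m=optics.camera_model(n);E=np.array(m["extrinsics"])
    d=E[:3,:3]@np.array([(u-m["cx"])/m["fx"],-(v-m["cy"])/m["fy"],-1]);o=E[:3,3]
    return (o+d*(z-o[2])/d[2])
def proj(n,p):
    m=optics.camera_model(n);E=np.array(m["extrinsics"]);c=E[:3,:3].T@(np.array(p)-E[:3,3])
    return m["cx"]-m["fx"]*c[0]/c[2], m["cy"]+m["fy"]*c[1]/c[2]
''')
from h import *
np.set_printoptions(precision=4,suppress=True)
c1=lambda x,y:(180+x/5,145+y/5); c2=lambda x,y:(280+x/5,145+y/5)
for k,p,z in [("bd",c1(159,316),.008),("sd",c1(527.5,162.5),.008),("pd",c2(411.5,155),.008),("fb",c1(200,370),.015),("fs",c1(534,227),.024),("fp1",c2(345,103),.012),("fp2",c2(448,67),.012),
("lb",c1(507,415),.009),("sa",c1(218,526),.021),("sb",c2(185,374),.021),("lp1",c2(515,397),.009),("lp2",c2(512,515),.009),("hex",c2(514,452),.012)]:
    w=ray("top",*p,z);print(k,w,"scene px",np.round(proj("scene",w),1))
```

```text
bd [0.5045 0.3392 0.008 ] scene px [230.  154.5]
sd [0.5977 0.116  0.008 ] scene px [309.8 165.8]
pd [ 0.5993 -0.1199  0.008 ] scene px [383.6 199. ]
fb [0.4698 0.3114 0.015 ] scene px [227.5 162.1]
fs [0.5532 0.1105 0.024 ] scene px [301.2 170.4]
fp1 [ 0.6318 -0.0796  0.012 ] scene px [376.4 184.8]
fp2 [ 0.654  -0.1437  0.012 ] scene px [402.1 189.7]
lb [0.4412 0.1275 0.009 ] scene px [269.4 195.1]
sa [0.3756 0.2962 0.021 ] scene px [204.8 180.5]
sb [0.4627 0.0204 0.021 ] scene px [307.1 203.9]
lp1 [ 0.4482 -0.1772  0.009 ] scene px [373.2 247.4]
lp2 [ 0.3775 -0.1726  0.009 ] scene px [354.5 267.8]
hex [ 0.4147 -0.1749  0.012 ] scene px [364.6 255.9]
```

View pics/c3.png

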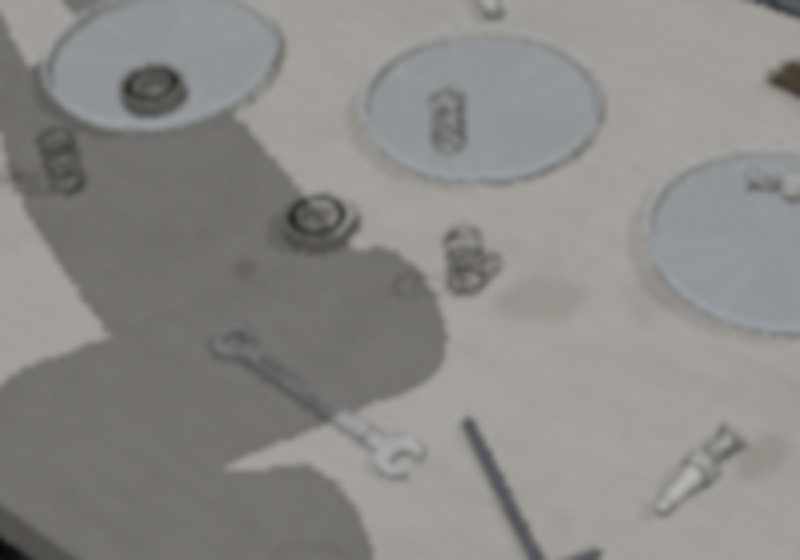

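The springs stand upright. A small nut lies beside spring b, at crop3 (490,263), on its +x side. I'll refine spring b's position and start by squaring the tool to the world axes and moving towards spring a.

Run:
```python
from h import *
print(ray("scene",306,205.3,.021),ray("top",280+185/5,145+383/5,.021),"nut",ray("scene",312.5,206,.004),ray("top",317,145+347/5,.004))
```

```text
[0.45724967 0.01969636 0.021     ] [0.45730147 0.02044441 0.021     ] nut [0.47771506 0.01575473 0.004     ] [0.48208793 0.02044841 0.004     ]
```

Call:
send_rows --pt "0 0 0" --pt "0 0 0" --pt "0 0 0" --pt "-40 -50 0" --pt "-40 -50 0" --pt "-40 -50 0" --pt "-40 -50 0" --pt "0 -50 0" --turn '[-8.5,-8.5,-3.9,0,0,0,0,0]' --claw '[0,0,0,0,0,0,0,0]'

```text
t: 0.9
position: [0.3412, 0.3525, 0.1873]
orientation: [0.001, 1.0, -0.0, 0.0]
force: [0.3, -0.6, 0.9]
gripper_width: 0.499
grasp_force: 0.0
```

Call:
send_rows --pt "0 0 0" --pt "0 0 0" --pt "0 0 0" --turn '[0,0,0]' --claw '[0.2,0.2,0.2]'

```text
t: 1.2
position: [0.339, 0.3552, 0.1883]
orientation: [-0.0, 1.0, 0.0, 0.0]
force: [-0.2, 0.1, -0.1]
gripper_width: 0.598
grasp_force: 0.0
```

Call:
send_rows --pt "-18 -30 0" --pt "-18.6 -29 0" --pt "0 0 40" --pt "0 0 40" --pt "0 0 30" --pt "0 0 0" --turn '[0,0,0,0,0,0]' --claw '[0.2,0.2,0.2,0.2,0.2,0.2]'

```text
t: 1.8
position: [0.3721, 0.2945, 0.0734]
orientation: [-0.001, 1.0, -0.002, -0.004]
force: [-0.5, -0.4, -0.4]
gripper_width: 0.599
grasp_force: 0.0
```

Run:
```python
from h import *
import cv2
i=[optics.get_image(n)[:,:,::-1] for n in("top","scene")]
a=cv2.resize(i[0][190:290,170:270],None,fx=4,fy=4,interpolation=cv2.INTER_CUBIC)
b=cv2.resize(i[1][120:220,150:250],None,fx=4,fy=4,interpolation=cv2.INTER_CUBIC)
cv2.imwrite("pics/s1.png",cv2.hconcat([a,b]))
```

```text
(no output)
```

View pics/s1.png

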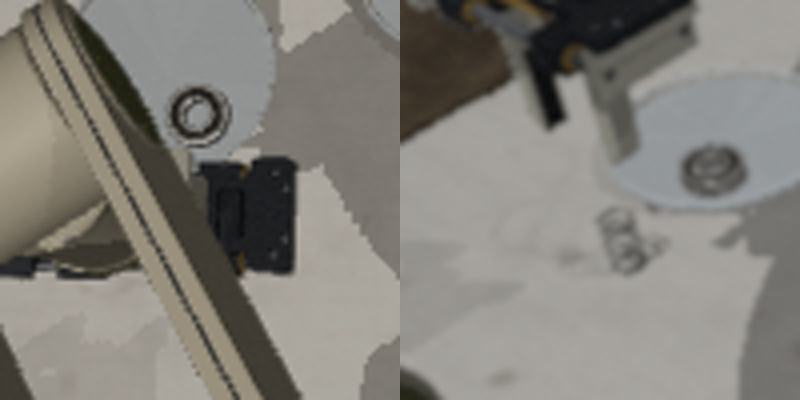

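The scene half shows the spring standing under the open fingers at about (205.5,180), as measured. I'll descend and grip.

Call:
send_rows --pt "-3 1.5 25" --pt "0 0 20" --pt "0 0 13" --pt "0 0 0" --pt "0 0 0" --pt "0 0 0" --pt "0 0 0" --pt "0 0 0" --turn '[0,0,0,0,0,0,0,0]' --claw '[0.2,0.2,0.2,0.2,-1,-1,-1,-1]'

```text
t: 2.7
position: [0.3791, 0.2972, 0.0209]
orientation: [-0.0, 1.0, 0.0, 0.001]
force: [-0.2, -0.0, 0.5]
gripper_width: 0.307
grasp_force: 0.0
```

Call:
send_rows --pt "3 0 0" --pt "0 0 6" --pt "0 0 0" --pt "0 0 0" --pt "0 0 0" --pt "0 0 0" --pt "0 0 0" --turn '[0,0,0,0,0,0,0]' --claw '[0,0,0,-1,-1,-1,-1]'

```text
t: 3.4
position: [0.3757, 0.2969, 0.0142]
orientation: [0.0, 1.0, 0.0, 0.0]
force: [0.9, 0.5, 0.3]
gripper_width: 0.207
grasp_force: 0.0
```

Call:
send_rows --pt "0 0 0" --pt "0 0 0" --pt "0 0 0" --turn '[0,0,0]' --claw '[-1,-1,-1]'

```text
t: 3.7
position: [0.3756, 0.2968, 0.0141]
orientation: [0.0, 1.0, -0.0, 0.0]
force: [-0.9, -0.6, -0.6]
gripper_width: 0.009
grasp_force: 0.0
```

The gripper shut on nothing, so I'll look again.

Run:
```python
from h import *
import cv2
i=[optics.get_image(n)[:,:,::-1] for n in("top","scene")]
a=cv2.resize(i[0][190:290,170:270],None,fx=4,fy=4,interpolation=cv2.INTER_CUBIC)
b=cv2.resize(i[1][120:220,150:250],None,fx=4,fy=4,interpolation=cv2.INTER_CUBIC)
cv2.imwrite("pics/s2.png",cv2.hconcat([a,b]))
s=manip.state();print(s["position"],proj("scene",s["position"]),proj("scene",[.3756,.2962,0]),proj("scene",[.3756,.2962,.041]))
```

```text
[0.37557817 0.29686849 0.01405308] (np.float64(205.2327197509435), np.float64(182.34720831637037)) (np.float64(206.60388122979853), np.float64(186.34383875653833)) (np.float64(203.0474620581282), np.float64(174.7328329997052))
```

View pics/s2.png

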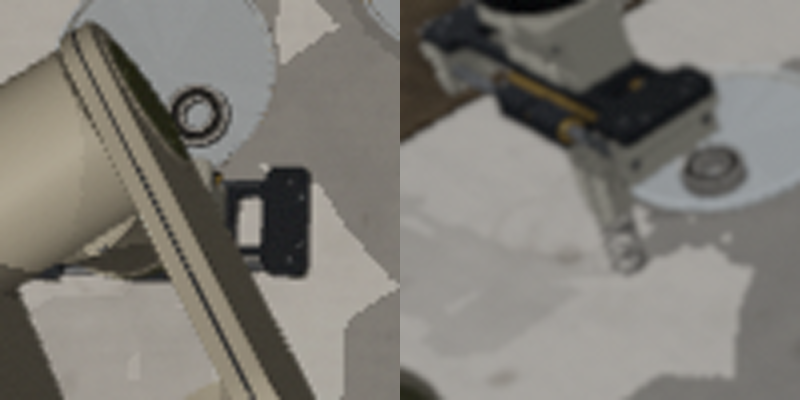

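Run:
```python
from h import *
import cv2
i=optics.get_image("scene")[:,:,::-1]
cv2.imwrite("pics/s3.png",cv2.resize(i[150:200,180:240],None,fx=10,fy=10,interpolation=cv2.INTER_CUBIC))
s=manip.state();print(s["gripper_width"],s["grasp_force"],s["force"])
```

```text
0.0012217124736993428 0.0 [-1.02094395 -0.17231644  0.3239781 ]
```

View pics/s3.png

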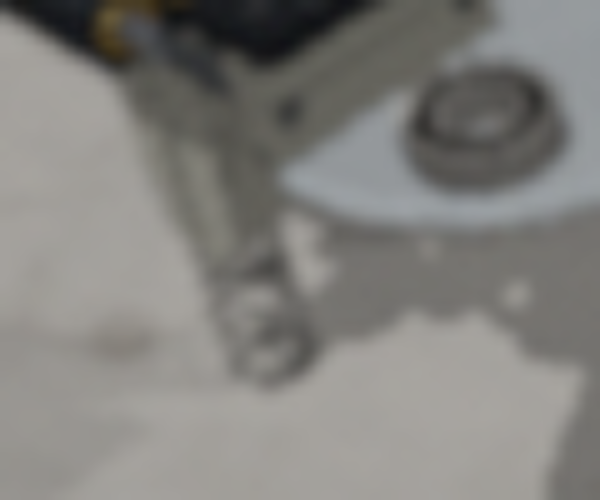

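Run:
```python
from h import *
import cv2
for z in(.1,.13,.16): print(z,ray("top",241.8,245,z))
print([np.round(np.array(proj("scene",[.3756,y,z]))*10-[1800,1500]) for y in(.280,.2968,.314) for z in (.014,.04,.08)])
print([np.round(np.array(proj("top",[.3756,y,z]))) for y in(.25,.2968,.344) for z in (.014,.04,.08)])
i=optics.get_image("top")[:,:,::-1]; s=optics.get_image("scene")[:,:,::-1]
a=cv2.resize(i[220:270,205:255],None,fx=8,fy=8,interpolation=cv2.INTER_CUBIC)
b=cv2.resize(s[155:195,185:225],None,fx=10,fy=10,interpolation=cv2.INTER_CUBIC)
c=cv2.hconcat([a,b]);c=cv2.convertScaleAbs(c,alpha=1.6,beta=-60)
cv2.imwrite("pics/s4.png",c)
```

```text
0.1 [0.38176081 0.22804381 0.1       ]
0.13 [0.37853256 0.22238466 0.13      ]
0.16 [0.37530431 0.21672551 0.16      ]
[array([295., 348.]), array([273., 274.]), array([237., 154.]), array([253., 324.]), array([230., 249.]), array([193., 130.]), array([210., 299.]), array([186., 225.]), array([148., 105.])]
[array([240., 250.]), array([238., 249.]), array([235., 248.]), array([224., 250.]), array([222., 250.]), array([219., 248.]), array([208., 251.]), array([206., 250.]), array([202., 248.])]
```

View pics/s4.png

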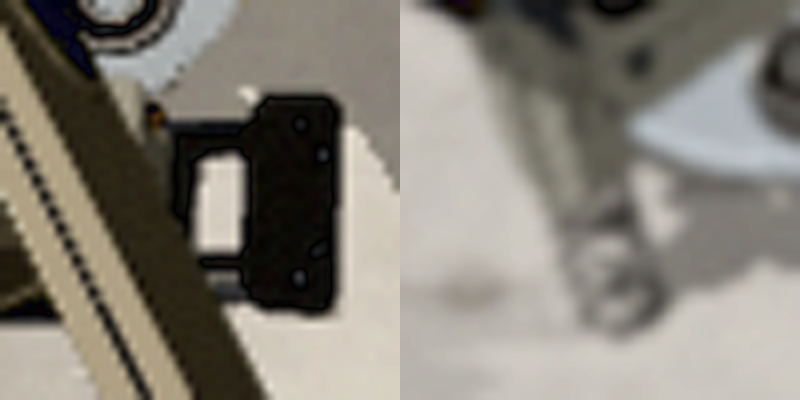

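Call:
send_rows --pt "0 0 0" --pt "0 0 0" --pt "0 0 0" --pt "0 0 0" --pt "0 0 -40" --pt "0 0 -40" --pt "0 0 -40" --pt "0 40 0" --turn '[0,0,0,0,0,0,0,0]' --claw '[0.3,0.3,0.3,0.3,0.3,0.3,0.3,0.3]'

```text
t: 4.75
position: [0.3798, 0.3373, 0.1417]
orientation: [0.002, 1.0, 0.003, 0.005]
force: [1.6, 0.2, 1.2]
gripper_width: 0.63
grasp_force: 0.0
```

Run:
```python
from h import *
import cv2
s=optics.get_image("scene")[:,:,::-1];cv2.imwrite("pics/sc5.png",s)
o=cv2.imread("pics/scene0.png")
f=lambda i:cv2.resize(i[155:205,180:230],None,fx=8,fy=8,interpolation=cv2.INTER_CUBIC)
cv2.imwrite("pics/s5.png",cv2.hconcat([f(o),f(s)]))
```

```text
(no output)
```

View pics/s5.png

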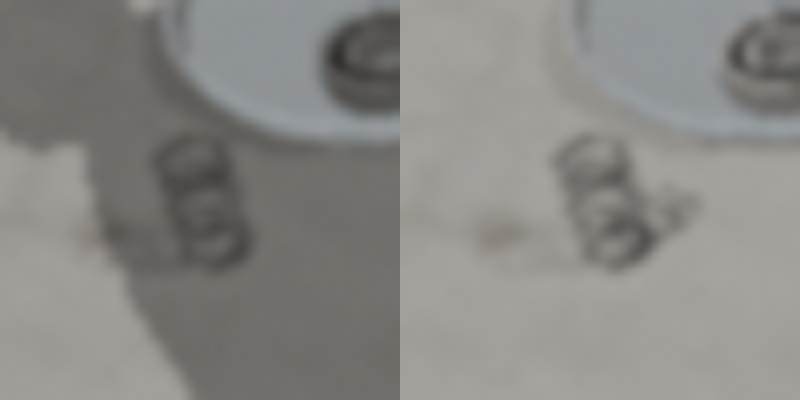

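The spring hasn't moved, and the "nut" was only its shadow. The fingers therefore closed above it, so I'll check the fingertip height against the reported TCP.

Run:
```python
from h import *
import cv2
st=manip.state();p=st["position"];w=st["gripper_width"]*.093/2;print(p,w)
s=optics.get_image("scene")[:,:,::-1]; t=optics.get_image("top")[:,:,::-1]
x0,y0=140,90
a=cv2.resize(s[y0:y0+100,x0:x0+100],None,fx=6,fy=6,interpolation=cv2.INTER_CUBIC)
for dz,c in((0,(0,0,255)),(.02,(0,255,0)),(.04,(255,0,0))):
  for sg in(-1,1):
    u,v=proj("scene",p+[0,sg*w,dz]);cv2.circle(a,(int((u-x0)*6),int((v-y0)*6)),3,c,-1)
cv2.imwrite("pics/s6.png",a)
```

```text
[0.37788224 0.34298011 0.13857335] 0.029653213093137502
```

View pics/s6.png

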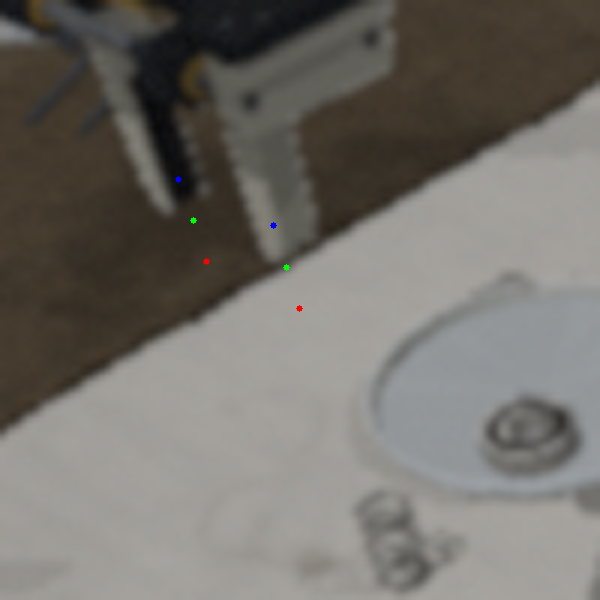

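The fingertips sit about 28 mm above the reported TCP, with pad tips at (180,200) and (270,262) between the green (+20) and blue (+40) marks. So I'll aim the reported z 28 mm lower and feel for contact.

Call:
send_rows --pt "2 -24 0" --pt "0 -23 0" --pt "0 0 35" --pt "0 0 35" --pt "0 0 30" --pt "0 0 20" --pt "0 0 0" --pt "0 0 0" --turn '[0,0,0,0,0,0,0,0]' --claw '[0.2,0.2,0.2,0.2,0.2,0.2,0.2,0.2]'

```text
t: 5.7
position: [0.373, 0.2891, 0.0138]
orientation: [0.0, 1.0, -0.001, -0.001]
force: [-1.0, -0.9, 0.3]
gripper_width: 0.596
grasp_force: 0.0
```

Call:
send_rows --pt "0 0 12" --pt "0 0 10" --pt "0 0 10" --pt "0 0 0" --pt "0 0 0" --turn '[0,0,0,0,0]' --claw '[0.1,0.1,0.1,-0.2,-0.2]'

```text
t: 6.2
position: [0.3732, 0.2897, -0.0183]
orientation: [-0.0, 1.0, -0.0, -0.0]
force: [0.4, -0.0, -0.3]
gripper_width: 0.429
grasp_force: 0.1
```

Call:
send_rows --pt "-2.5 6 0" --pt "0 0 0" --pt "0 0 0" --pt "0 0 0" --pt "0 0 0" --pt "0 0 0" --turn '[0,0,0,0,0,0]' --claw '[0,-1,-1,-1,-1,-1]'

```text
t: 6.8
position: [0.3762, 0.296, -0.0178]
orientation: [0.0, 1.0, 0.0, 0.0]
force: [-0.2, 0.1, 1.0]
gripper_width: 0.252
grasp_force: 30.0
```

Spring a is gripped (23 mm opening, 30 N). I'll lift it and carry it to the spring dish.

Call:
send_rows --pt "0 0 -35" --pt "0 0 -35" --pt "-30 -19 0" --pt "-30 -19 0" --pt "-30 -19 0" --pt "-30 -19 0" --pt "-30 -19 0" --pt "-30 -19 0" --turn '[0,0,0,0,0,0,0,0]' --claw '[-1,-1,-1,-1,-1,-1,-1,-1]'

```text
t: 7.6
position: [0.557, 0.1807, 0.0518]
orientation: [0.0, 1.0, -0.0, -0.0]
force: [0.7, -0.5, 0.0]
gripper_width: 0.254
grasp_force: 30.0
```

Call:
send_rows --pt "-30 -19 0" --pt "-30 -17 0" --pt "0 0 0" --pt "0 0 0" --pt "0 0 0" --pt "0 0 0" --turn '[0,0,0,0,0,0]' --claw '[-1,-1,-1,-1,-1,-1]'

```text
t: 8.2
position: [0.615, 0.1466, 0.0519]
orientation: [-0.001, 1.0, 0.0, -0.0]
force: [0.1, 0.1, -1.0]
gripper_width: 0.255
grasp_force: 30.0
```

Call:
send_rows --pt "-2 0 25" --pt "0 0 20" --pt "0 0 12" --pt "0 0 5" --pt "0 0 2" --pt "0 0 0" --pt "0 0 0" --turn '[0,0,0,0,0,0,0]' --claw '[-1,-1,-1,-1,-1,-1,-1]'

```text
t: 8.9
position: [0.6189, 0.146, -0.0108]
orientation: [0.0, 1.0, 0.0, 0.001]
force: [0.1, 0.2, -0.0]
gripper_width: 0.25
grasp_force: 30.0
```

Call:
send_rows --pt "0 0 1" --pt "0 0 1" --pt "0 0 0" --pt "0 0 0" --turn '[0,0,0,0]' --claw '[-1,-1,-1,-1]'

```text
t: 9.3
position: [0.6181, 0.1458, -0.0139]
orientation: [0.0, 1.0, -0.0, 0.0]
force: [0.3, 0.3, -1.1]
gripper_width: 0.252
grasp_force: 30.0
```

Call:
send_rows --pt "0 0 1" --pt "0 0 0" --pt "0 0 0" --turn '[0,0,0]' --claw '[-1,-1,-1]'

```text
t: 9.6
position: [0.6183, 0.1458, -0.0146]
orientation: [0.0, 1.0, 0.0, 0.0]
force: [-0.7, -0.2, 4.1]
gripper_width: 0.251
grasp_force: 30.0
```

It has made contact with the dish floor. I'll release with a modest opening and lift off.

Call:
send_rows --pt "0 0 0" --pt "0 0 0" --pt "0 0 0" --pt "0 0 -15" --pt "0 0 -30" --pt "0 0 -35" --pt "20 -20 0" --pt "20 -20 0" --turn '[0,0,0,0,0,0,0,0]' --claw '[-0.2,-0.2,-0.2,-0.2,-0.2,-0.2,0.1,0.1]'

```text
t: 10.4
position: [0.5797, 0.106, 0.0683]
orientation: [-0.001, 1.0, 0.0, 0.002]
force: [-0.3, 0.6, -0.0]
gripper_width: 0.524
grasp_force: 0.0
```

Call:
send_rows --pt "30 -21 0" --pt "30 -21 0" --pt "30 -21 0" --pt "31 -22 0" --pt "0 0 0" --pt "0 0 0" --pt "0 0 0" --turn '[0,0,0,0,0,0,0]' --claw '[0.2,0.2,0.2,0.2,0.2,0.2,0.2]'

```text
t: 11.1
position: [0.4585, 0.0211, 0.0663]
orientation: [0.0, 1.0, 0.0, 0.001]
force: [-0.1, -0.8, -0.6]
gripper_width: 0.595
grasp_force: 0.0
```

Call:
send_rows --pt "1 0 30" --pt "0 0 30" --pt "0 0 16" --pt "0 0 8" --pt "0 0 0" --pt "0 0 0" --pt "0 0 0" --pt "0 0 0" --turn '[0,0,0,0,0,0,0,0]' --claw '[0.2,0.2,0.2,0.2,0,-1,-1,-1]'

```text
t: 11.9
position: [0.4572, 0.0208, -0.0178]
orientation: [-0.0, 1.0, -0.0, 0.001]
force: [0.8, 0.3, 0.5]
gripper_width: 0.302
grasp_force: 0.0
```

Call:
send_rows --pt "0 0 0" --pt "0 0 0" --pt "0 0 0" --pt "0 0 0" --turn '[0,0,0,0]' --claw '[-1,-1,-1,-1]'

```text
t: 12.3
position: [0.4569, 0.0208, -0.0181]
orientation: [0.0, 1.0, 0.0, 0.001]
force: [0.2, 1.3, 6.4]
gripper_width: 0.25
grasp_force: 30.0
```

Call:
send_rows --pt "0 0 -35" --pt "0 0 -40" --pt "-32 13 0" --pt "-32 13 0" --pt "-32 13 0" --pt "-32 13 0" --pt "-33 13 0" --pt "0 0 0" --turn '[0,0,0,0,0,0,0,0]' --claw '[-1,-1,-1,-1,-1,-1,-1,-1]'

```text
t: 13.1
position: [0.6193, 0.0871, 0.0547]
orientation: [-0.0, 1.0, 0.0, -0.0]
force: [-0.6, -0.2, -0.1]
gripper_width: 0.254
grasp_force: 30.0
```

Call:
send_rows --pt "0 0 0" --pt "0 0 0" --pt "0 0 30" --pt "0 0 25" --pt "0 0 12" --pt "0 0 2" --pt "0 0 0" --pt "0 0 0" --turn '[0,0,0,0,0,0,0,0]' --claw '[-1,-1,-1,-1,-1,-1,-1,-1]'

```text
t: 13.9
position: [0.6182, 0.0858, -0.0113]
orientation: [0.0, 1.0, 0.0, 0.001]
force: [-0.2, 0.3, -0.9]
gripper_width: 0.253
grasp_force: 30.0
```

Call:
send_rows --pt "0 0 2" --pt "0 0 1" --pt "0 0 0" --pt "0 0 0" --turn '[0,0,0,0]' --claw '[-1,-1,-1,-1]'

```text
t: 14.3
position: [0.6179, 0.0859, -0.0148]
orientation: [-0.0, 1.0, 0.0, 0.001]
force: [-0.7, -0.1, 5.2]
gripper_width: 0.253
grasp_force: 30.0
```

Call:
send_rows --pt "0 0 0.5" --pt "0 0 0" --turn '[0,0]' --claw '[-1,-1]'

```text
t: 14.5
position: [0.618, 0.0859, -0.0148]
orientation: [-0.0, 1.0, 0.0, 0.001]
force: [-3.2, -0.4, 8.7]
gripper_width: 0.257
grasp_force: 30.0
```

Next, release it and head for the plug.

Call:
send_rows --pt "0 0 0" --pt "0 0 0" --pt "0 0 0" --pt "0 0 -15" --pt "0 0 -30" --pt "0 0 -35" --pt "30 -30 0" --pt "30 -30 0" --turn '[0,0,0,0,0,0,0,0]' --claw '[-0.2,-0.2,-0.2,-0.2,-0.2,-0.2,-0.2,0]'

```text
t: 15.3
position: [0.5586, 0.0257, 0.0667]
orientation: [-0.001, 1.0, -0.0, 0.002]
force: [-0.3, -1.2, 0.6]
gripper_width: 0.45
grasp_force: 0.0
```

Call:
send_rows --pt "24 -34 0" --pt "24 -34 0" --pt "24 -34 0" --pt "24 -34 0" --pt "24 -34 0" --pt "23 -31 0" --pt "0 0 0" --pt "0 0 0" --turn '[0,0,0,0,0,0,0,0]' --claw '[0,0,0,0,0,0,0,0]'

```text
t: 16.1
position: [0.4143, -0.1758, 0.0646]
orientation: [0.001, 1.0, -0.0, 0.001]
force: [0.9, 0.7, 0.8]
gripper_width: 0.498
grasp_force: 0.0
```

Run:
```python
from h import *
print(manip.state()["position"])
```

```text
[ 0.41427944 -0.1758427   0.06455072]
```

Call:
send_rows --pt "0 1 30" --pt "0 0 30" --pt "0 0 15" --pt "0 0 8" --pt "0 0 4" --pt "0 0 0" --pt "0 0 0" --turn '[3.5,0,0,0,0,0,0]' --claw '[0,0,0,0,0,0,0]'

```text
t: 16.8
position: [0.4151, -0.1743, -0.0225]
orientation: [0.03, 1.0, -0.0, 0.001]
force: [-0.1, 0.7, 0.2]
gripper_width: 0.498
grasp_force: 0.0
```

Call:
send_rows --pt "0 0 0" --pt "0 0 0" --pt "0 0 0" --pt "0 0 0" --pt "0 0 0" --pt "0 0 0" --turn '[0,0,0,0,0,0]' --claw '[-1,-1,-1,-1,-1,-1]'

```text
t: 17.4
position: [0.4142, -0.1742, -0.0233]
orientation: [0.031, 1.0, -0.0, 0.0]
force: [-0.0, 0.1, 3.2]
gripper_width: 0.189
grasp_force: 30.0
```

Call:
send_rows --pt "0 0 -30" --pt "0 0 -35" --pt "-32 13 0" --pt "-32 13 0" --pt "-32 13 0" --pt "-32 13 0" --pt "-34 12 0" --pt "0 0 0" --turn '[0,0,0,0,0,0,0,0]' --claw '[-1,-1,-1,-1,-1,-1,-1,-1]'

```text
t: 18.2
position: [0.5825, -0.1187, 0.0407]
orientation: [0.03, 1.0, 0.0, 0.0]
force: [-0.4, -0.4, -0.0]
gripper_width: 0.195
grasp_force: 30.0
```

Call:
send_rows --pt "0 0 0" --pt "0 0 0" --pt "0 0 25" --pt "0 0 20" --pt "0 0 12" --pt "0 0 2" --pt "0 0 0" --pt "0 0 0" --turn '[0,0,0,0,0,0,0,0]' --claw '[-1,-1,-1,-1,-1,-1,-1,-1]'

```text
t: 19.0
position: [0.5805, -0.1206, -0.0162]
orientation: [0.031, 1.0, -0.0, 0.001]
force: [-0.0, 0.8, -0.7]
gripper_width: 0.189
grasp_force: 30.0
```

Call:
send_rows --pt "0 0 2" --pt "0 0 1" --pt "0 0 0" --pt "0 0 0" --turn '[0,0,0,0]' --claw '[-1,-1,-1,-1]'

```text
t: 19.4
position: [0.5801, -0.1203, -0.02]
orientation: [0.031, 1.0, -0.0, 0.0]
force: [1.1, -0.3, 1.8]
gripper_width: 0.197
grasp_force: 30.0
```

Call:
send_rows --pt "0 0 1" --pt "0 0 0" --pt "0 0 0" --turn '[0,0,0]' --claw '[-1,-1,-1]'

```text
t: 19.7
position: [0.5804, -0.1203, -0.0201]
orientation: [0.03, 1.0, -0.0, 0.001]
force: [-3.1, 0.3, 8.7]
gripper_width: 0.19
grasp_force: 30.0
```

Call:
send_rows --pt "0 0 0" --pt "0 0 0" --pt "0 0 0" --pt "0 0 -20" --pt "0 0 -30" --pt "0 0 -35" --pt "20 35 0" --pt "20 35 0" --turn '[0,0,0,0,0,0,-3.5,0]' --claw '[-0.2,-0.2,-0.2,-0.2,0,0.6,0.6,0.6]'

```text
t: 20.5
position: [0.543, -0.0491, 0.0652]
orientation: [-0.0, 1.0, -0.0, 0.002]
force: [-0.0, 0.8, -0.6]
gripper_width: 0.693
grasp_force: 0.0
```

Call:
send_rows --pt "20 35 0" --pt "20 35 0" --pt "20 36 0" --pt "20 36 0" --pt "19 36 0" --pt "0 0 0" --pt "0 0 0" --pt "0 0 0" --turn '[0,0,0,0,0,0,0,0]' --claw '[0.6,0.6,0.6,0.6,0.6,0.6,0.6,0.6]'

```text
t: 21.3
position: [0.4433, 0.1283, 0.0635]
orientation: [0.0, 1.0, -0.0, 0.0]
force: [-0.1, -0.5, 0.8]
gripper_width: 0.802
grasp_force: 0.0
```

Run:
```python
from h import *
import cv2
s=optics.get_image("scene")[:,:,::-1]; t=optics.get_image("top")[:,:,::-1]
cv2.imwrite("pics/s7.png",cv2.resize(s[130:270,240:440],None,fx=4,fy=4,interpolation=cv2.INTER_CUBIC))
```

```text
(no output)
```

View pics/s7.png

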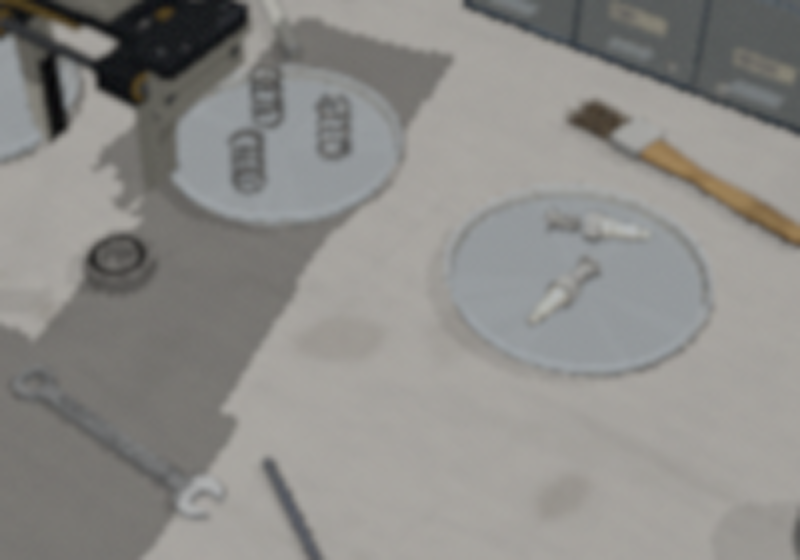

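All three springs stand upright in their dish, at (265,95), (248,160) and (335,125). The plug lies flat in the plug dish at (565,290), clear of the first one. The bearing is next.

Call:
send_rows --pt "2 -1 30" --pt "0 0 30" --pt "0 0 15" --pt "0 0 8" --pt "0 0 4" --pt "0 0 0" --pt "0 0 0" --turn '[0,0,0,0,0,0,0]' --claw '[0.6,0.6,0.6,0.6,0.6,0.6,0.4]'

```text
t: 22.1
position: [0.4419, 0.1279, -0.0225]
orientation: [0.0, 1.0, 0.0, 0.001]
force: [-0.1, 0.5, -1.0]
gripper_width: 0.753
grasp_force: 0.0
```

Call:
send_rows --pt "0 0 1" --pt "0 0 0" --pt "0 0 0" --pt "0 0 0" --pt "0 0 0" --pt "0 0 0" --turn '[0,0,0,0,0,0]' --claw '[-1,-1,-1,-1,-1,-1]'

```text
t: 22.7
position: [0.4412, 0.1283, -0.024]
orientation: [-0.0, 1.0, 0.0, 0.0]
force: [-0.6, 1.7, 4.7]
gripper_width: 0.488
grasp_force: 30.0
```

Call:
send_rows --pt "0 0 -35" --pt "0 0 -35" --pt "-14 35 0" --pt "-14 35 0" --pt "-15 36 0" --pt "-15 36 0" --pt "-15 36 0" --pt "-15 36 0" --turn '[0,0,0,0,0,0,0,0]' --claw '[-1,-1,-1,-1,-1,-1,-1,-1]'

```text
t: 23.5
position: [0.5288, 0.3431, 0.0447]
orientation: [-0.0, 1.0, -0.0, -0.0]
force: [0.9, -0.5, -0.7]
gripper_width: 0.483
grasp_force: 30.0
```

Call:
send_rows --pt "0 0 0" --pt "0 0 0" --pt "0 0 0" --turn '[0,0,0]' --claw '[-1,-1,-1]'

```text
t: 23.8
position: [0.5282, 0.341, 0.0448]
orientation: [0.0, 1.0, -0.001, -0.001]
force: [0.3, 0.3, -0.2]
gripper_width: 0.491
grasp_force: 30.0
```

Call:
send_rows --pt "0 0 25" --pt "0 0 20" --pt "0 0 12" --pt "0 0 4" --pt "0 0 2" --pt "0 0 0" --pt "0 0 0" --turn '[0,0,0,0,0,0,0]' --claw '[-1,-1,-1,-1,-1,-1,-1]'

```text
t: 24.5
position: [0.5297, 0.3424, -0.0163]
orientation: [0.0, 1.0, 0.0, 0.001]
force: [0.1, 0.2, -1.2]
gripper_width: 0.485
grasp_force: 30.0
```

Call:
send_rows --pt "0 0 1" --pt "0 0 1" --pt "0 0 0" --pt "0 0 0" --turn '[0,0,0,0]' --claw '[-1,-1,-1,-1]'

```text
t: 24.9
position: [0.5288, 0.342, -0.0195]
orientation: [-0.0, 1.0, -0.0, -0.0]
force: [0.1, -0.1, -0.3]
gripper_width: 0.484
grasp_force: 30.0
```

Call:
send_rows --pt "0 0 1" --pt "0 0 1" --pt "0 0 0" --pt "0 0 0" --turn '[0,0,0,0]' --claw '[-1,-1,-1,-1]'

```text
t: 25.3
position: [0.529, 0.3421, -0.0208]
orientation: [0.0, 1.0, 0.0, 0.0]
force: [-2.5, -2.2, 5.9]
gripper_width: 0.488
grasp_force: 30.0
```

Call:
send_rows --pt "0 0 0" --pt "0 0 0" --pt "0 0 0" --pt "0 0 -20" --pt "0 0 -35" --pt "0 0 -40" --pt "0 0 -40" --pt "20 30 0" --turn '[0,0,0,0,0,0,0,0]' --claw '[0.14,0.14,0.14,0.14,0.14,0.14,0.14,0.14]'

```text
t: 26.1
position: [0.5148, 0.3719, 0.1215]
orientation: [0.002, 1.0, 0.002, 0.005]
force: [-0.5, 0.8, 0.3]
gripper_width: 0.572
grasp_force: 0.0
```

Call:
send_rows --pt "30 20 0" --pt "30 20 0" --pt "30 30 0" --pt "30 30 0" --pt "30 30 0" --pt "0 0 0" --pt "0 0 0" --turn '[0,0,0,0,0,0,0]' --claw '[0.14,0.14,0.14,0.14,0.14,0.14,0.14]'

```text
t: 26.8
position: [0.3581, 0.5025, 0.1133]
orientation: [-0.001, 1.0, -0.0, 0.0]
force: [0.5, 0.2, 0.5]
gripper_width: 0.57
grasp_force: 0.0
```

Run:
```python
from h import *
import cv2
t=optics.get_image("top")[:,:,::-1]
cv2.imwrite("pics/s8.png",cv2.resize(t[140:260,180:410],None,fx=3.4,fy=3.4,interpolation=cv2.INTER_CUBIC))
```

```text
(no output)
```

View pics/s8.png

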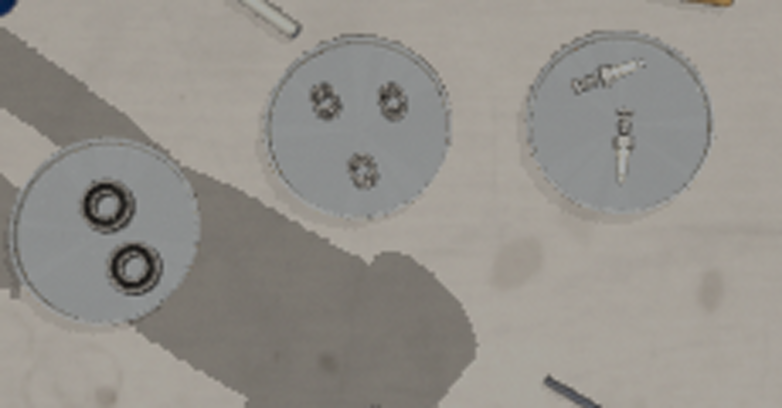

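All parts are in their dishes. The bearings are at (108,205) and (134,266), the springs at (325,101), (392,101) and (363,171), and the plugs at (608,77) and (624,148). The arm is clear, so I'm handing in.

```bash
python3 -c "
from workcell import ticket
print(ticket.hand_in())"
```

```text
the job is handed in; nothing more can be done
None
```

I sorted both springs, the plug and the bearing into their matching dishes and handed the job in at about 27 s; the final picture shows all parts well inside the rims, but the hand-in returned no verdict.

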